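Load an angle bracket into a spring-leaf drill jig

TASK

Load the angle bracket into the drill jig by pushing alone, without picking it up: with one fingertip lift the jig's spring-closed leaf by its yellow rolled lip and hold it up while the other fingertip pushes the bracket, by its upright leg, along the channel under the leaf until it is fully home against the red end stop. Only then let the leaf down so that its drill bush rests on the bracket, and move clear. Leave the other things on the bench where they are.

Things in the scene. Friction and masses are not known exactly. Their poses are not given: they have to be found in the camera images.
- jig: Leaf drill jig fixed to the bench. Origin on the bench under it; y is the feed direction, z up, -x the open front with the leaf's lip. Sizes in mm in this frame: dark bed plate x -65..65, y -170..130, top z 12. On it a 62 wide channel along y: fence 12 high, face at x 25, y -150..85; front guide 10 high, face at x -37, 9 thick, y -60..85, with a slanting lead-in from y -105.
- leaf (a joint): Leaf angle (rad): 0 closed on the empty jig, grows as the lip rises, limit 1.2. Hinge along jig y at x 48, z 52 mm. Flat blue plate 4 mm thick, y 12..115, x -12..54, underside 34 mm over the bed when closed, lip along its front. A spring and its weight always close it: 4 to 6 N up at the lip hold it open. From 0.15 up the bush clears the bracket; resting on the bracket it reads about 0.09.
- stop_face (a point): Foot of the red end stop's face, at jig x -6, y 60, z 12 mm (bed level); jig axes. The stop is 12 mm high, 40 mm wide (x -28..12) and 20 mm thick.
- lip_near (a point): Centre of the near end (towards the incoming bracket) of the yellow rolled lip, a straight rod 8 mm thick and 103 mm long on the leaf's front edge; moves with the leaf. Closed: jig x -12, y 12, z 48 mm, i.e. 32 mm free height between the bed and the rod.
- lip_far (a point): Centre of the other end of the rolled lip; closed: jig x -12, y 115, z 48 mm. Moves with the leaf.
- bush (a point): Centre of the lower end of the drill bush, on the leaf; closed: jig x 14, y 26, z 15 mm, 3 mm over the bed, so the bracket cannot pass under it. The bush is 12 mm thick and hangs 31 mm below the leaf.
- bed_home (a point): Point on the bed, fixed in the jig at x -6, y 30, z 12 mm, with the jig's axes: where the bracket's origin lies when it is home (the channel leaves it 1 mm either way in x).
- bracket: Galvanised steel angle, 0.23 to 0.37 kg, standing on the jig's bed in front of the channel. Base leg 60 x 60 x 6 mm flat on the bed; origin: centre of its underside. Upright leg 60 mm wide (x), 6 mm thick, 50 mm high along its -y end (y -30..-24). It is pushed towards its own +y; its axes run roughly like the jig's. Its faces and the jig's are smooth and lightly oiled (friction about 0.25).
- push_face (a point): On the bracket: middle of the rear (-y) face of the upright leg, 25 mm above its underside.
- pipe_piece: Bystander: piece of zinc pipe standing on end, 76 mm diameter, 110 mm high; origin at the centre of its foot. Loose.
- flux_bottle: Bystander: white flux bottle, 56 mm diameter, 130 mm high, red cap; origin at the centre of its foot. Loose.
- hammer: Bystander: hammer lying behind the jig; origin under its middle. Loose.
Things that resemble listed ones, but are neither listed nor needed, are in the scene too. There is more than one size of the bracket; the job needs the largest.

How it is judged:
By the outcome, as a careful person would: the job done as asked, in the order asked, and still so for the second after the job is handed in, with the robot touching nothing.
It also fails if it takes over 43 s, if anything falls off the work surface, if the arm or the gripper's body presses on something with over 40 N, if the wrist force passes 120 N, or if a joint passes its speed limit or range.

ROBOT

A 6-joint arm with a two-finger parallel gripper is mounted at the origin on the work surface. World frame = base frame: x ahead of the robot, y to its left, z up, the work surface at z = 0. Lengths are in m, angles in rad, forces in N, time in s.
With the tool pointing down it reaches from about 0.3 to 0.825 m from the base axis. Payload 5.4 kg.
Tool frame: the origin (TCP) lies midway between the tips of the shut fingers; the grasp point (between the pads) lies behind it (robot.hold_point_z is the z of the grasp point in the tool frame, in m); z points along the fingers, y is the direction in which the jaws open and shut (so a half turn about z gives the same grasp; the last joint's range is limited). The gripper opens to 92 mm and grips with 3 to 60 N. Pads are 20 mm wide; open, the fingers measure 128 mm over their backs; the gripper's body (75 mm by 189 mm) begins 69 mm behind the grasp point.
Start: joints at [-1.33, 0.158, 1.597, -0, 1.386, -0.21], TCP at [0.25, -0.518, 0.215] pointing down, gripper open.
Joint ranges: [-2.91, 2.91], [-0.94, 2.29], [0.18, 2.7], [-1.29, 4.43], [0.17, 2.64], [-3, 3]. Speed limits (rad/s): [2.57, 2.57, 3.14, 3.14, 3.14, 3.14].

INTERFACE

Orientations are given as a unit quaternion [x, y, z, w].
In Python, from workcell import robot, planner, monitor, grab_frame, camera_params, ticket gives the robot as it stands. The module is installed in compiled form; this text tells all that it offers. Calls block until the motion is done:
- robot.move_to(position, orientation): joint-space move of the TCP to a pose.
- robot.line_to(position, attitude=None, velocity=0.15): straight line of the TCP; attitude=None keeps the orientation; velocity is the mean speed in m/s.
- robot.movej(angles): joint-space move.
- robot.set_gripper(opening, grasp_force=None): opening from 0.0 (shut) to 1.0 (fully open); grasp_force is the grip in N (None keeps the last); returns when the fingers have stopped.
- robot.hold(seconds).
- planner.solve_ik(position, orientation): joint angles nearest the present ones, or None.
- monitor.get_state(): the state.
- grab_frame(name): name is "side" or "top"; returns the picture (384x512x3 uint8, red, green, blue); there is no depth.
- camera_params(name): a dict with "camera_matrix" (3x3 intrinsics, pixels), "extrinsics" (4x4, takes a point from camera to world coordinates). Camera axes: x right, y up, looking along -z (the intrinsics and any distortion apply to the point x, -y, -z); pixel columns grow to the right and rows downward; lengths in m; the calibration is good to about 2 mm. A picture is of the moment at which its call begins. camera_params takes no time and is no camera call.
A pose or a line that the arm cannot do raises robot.IKError and nothing moves.
- ticket.sign_off(): hands the job in, once; it reports no verdict.
The state is a dict: "time_s": time; "joint_pos": joint angles; "qd": joint speeds; "joint_efforts": joint torques, N m; "tool_pos": TCP position; "ee_rot": TCP orientation; "ft_force": force on the tool from outside, world axes, zero at the start; "wrist_torque": the same for the moment, N m; "finger_gap": opening from 0.0 (shut) to 1.0 (fully open).
Only numpy, scipy, OpenCV 4.12 (cv2) and the standard library are available. Lean on these libraries where they do the work, as an engineer would, in place of code of your own. Each camera call takes 0.05 s, during which the arm holds its last target.

## Working session

There is one attempt and no reset: what is moved stays moved. The work goes in short steps, each a Python script; the robot and the scene stay as the last script left them, time stands still between calls to the robot, and variables do not carry over. Pictures are saved under pics/ and viewed, and the job is handed in when it is done.

```bash
mkdir -p pics; ls; python3 - <<'E'
from workcell import robot, planner, monitor, grab_frame, camera_params, ticket
import cv2
for n in("side","top"):
    im=grab_frame(n); cv2.imwrite(f"pics/{n}0.png",cv2.cvtColor(im,cv2.COLOR_RGB2BGR))
    p=camera_params(n); print(n,p)
s=monitor.get_state(); print(s, robot.hold_point_z)
E
```

```text
pics
side {'camera_matrix': array([[375.35019581,   0.        , 253.23361788],
       [  0.        , 375.35019581, 189.41376137],
       [  0.        ,   0.        ,   1.        ]]), 'extrinsics': array([[ 0.97543866,  0.12901768, -0.1785325 ,  0.4168702 ],
       [-0.22025472,  0.56136847, -0.79771756, -0.91586508],
       [-0.00269715,  0.81744717,  0.57599726,  0.70325482],
       [ 0.        ,  0.        ,  0.        ,  1.        ]])}
top {'camera_matrix': array([[417.28442277,   0.        , 252.42207412],
       [  0.        , 417.28442277, 192.72764989],
       [  0.        ,   0.        ,   1.        ]]), 'extrinsics': array([[-0.01675946,  0.98326278, -0.18142055,  0.36653487],
       [-0.99970061, -0.01971378, -0.01449328, -0.0258444 ],
       [-0.01782719,  0.18112334,  0.9832988 ,  1.33386622],
       [ 0.        ,  0.        ,  0.        ,  1.        ]])}
{'time_s': 0.1, 'joint_pos': array([-1.33008280e+00,  1.58972068e-01,  1.59809447e+00,  1.34417011e-05,
        1.38620130e+00, -2.10057675e-01]), 'qd': array([-0.00069338, -0.00096917, -0.00130639,  0.00093944, -0.00010661,
        0.00116558]), 'joint_efforts': array([ 2.23260777e-04, -3.86501706e+01, -3.22962034e+01,  7.03498512e-02,
        3.38859530e-02, -4.35733591e-05]), 'tool_pos': array([ 0.25037458, -0.51700421,  0.21373115]), 'ee_rot': array([ 9.74707940e-01,  2.23480941e-01, -6.23313057e-06, -8.37591001e-04]), 'ft_force': array([ 0.00477932, -1.13065615,  0.50952698]), 'wrist_torque': array([-0.04223763, -0.00185891,  0.02398169]), 'finger_gap': 0.9988995151920153} -0.0187
```

View pics/side0.png

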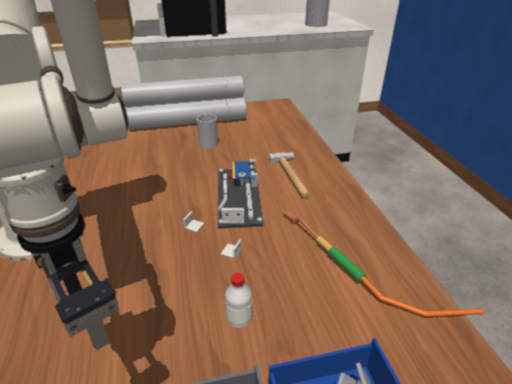

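View pics/top0.png

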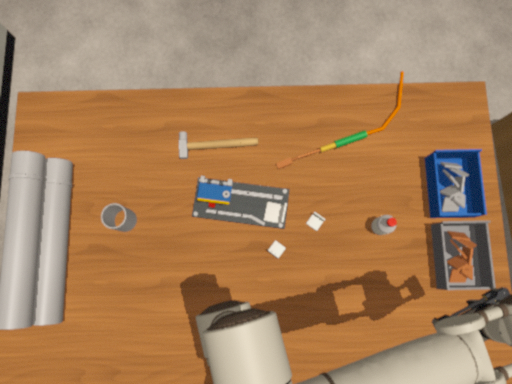

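The side view shows the jig at about (240,195), with the bracket on the near end of its bed at (233,213). There are two small decoy brackets at (193,222) and (232,248), the flux bottle is at (238,300) and the pipe at (207,130). In the top view the jig is at (240,203), its blue leaf at the left end (213,190) and the bracket at (272,211). I'll enlarge both.

```bash
python3 - <<'E'
import cv2
a=cv2.imread("pics/top0.png")[165:245,180:300]; cv2.imwrite("pics/topc.png",cv2.resize(a,None,fx=6.5,fy=6.5,interpolation=cv2.INTER_CUBIC))
a=cv2.imread("pics/side0.png")[150:235,190:290]; cv2.imwrite("pics/sidec.png",cv2.resize(a,None,fx=7,fy=7,interpolation=cv2.INTER_CUBIC))
E
```

```text
(no output)
```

View pics/topc.png

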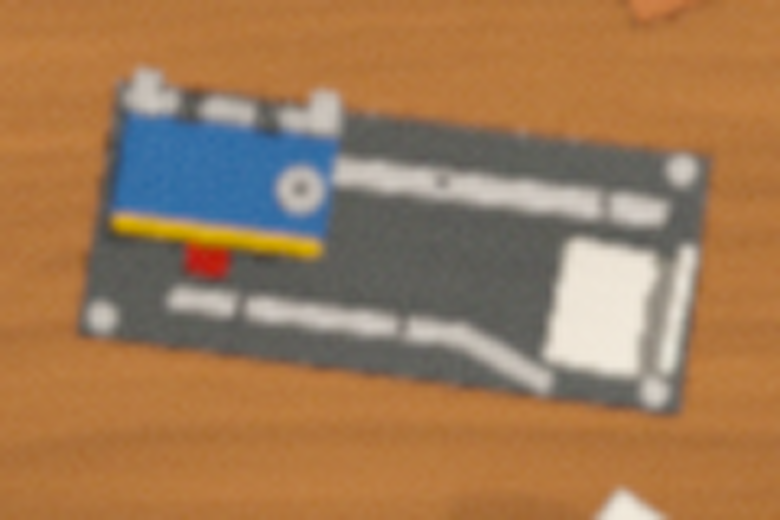

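View pics/sidec.png

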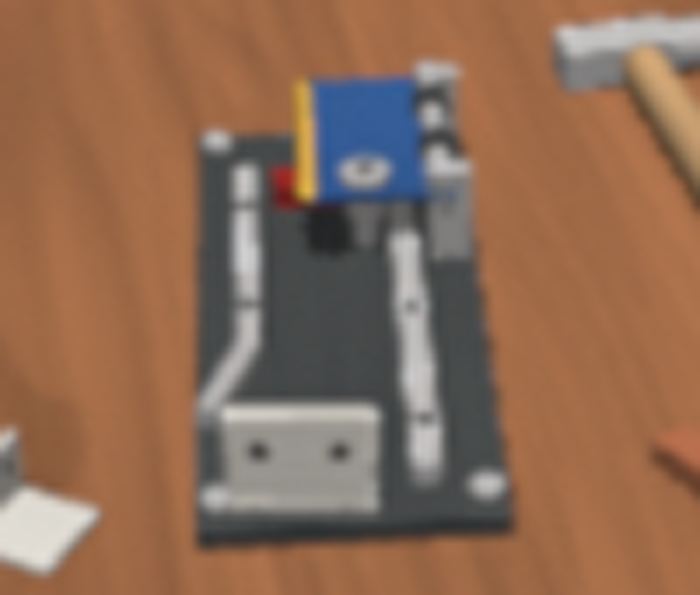

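```bash
cat > h.py <<'E'
import numpy as np, cv2
from workcell import robot, planner, monitor, grab_frame, camera_params, ticket
def ray(n,uv):
    p=camera_params(n);K=p["camera_matrix"];E=p["extrinsics"]
    uv=np.atleast_2d(np.float64(uv)); d=np.c_[(uv[:,0]-K[0,2])/K[0,0],-(uv[:,1]-K[1,2])/K[1,1],-np.ones(len(uv))]
    return E[:3,3], d@E[:3,:3].T
def onz(n,uv,z):
    o,d=ray(n,uv); return o+d*((z-o[2])/d[:,2])[:,None]
def proj(n,P):
    p=camera_params(n);K=p["camera_matrix"];E=p["extrinsics"]
    c=(np.atleast_2d(P)-E[:3,3])@E[:3,:3]; c=c*[1,-1,-1]
    q=c@K.T; return q[:,:2]/q[:,2:]
def rigid(L,W):  # planar fit  W = R L + t
    L=np.float64(L)[:,:2];W=np.float64(W)[:,:2];a=L-L.mean(0);b=W-W.mean(0)
    th=np.arctan2((a[:,0]*b[:,1]-a[:,1]*b[:,0]).sum(),(a*b).sum())
    R=np.array([[np.cos(th),-np.sin(th)],[np.sin(th),np.cos(th)]]);t=W.mean(0)-R@L.mean(0)
    return th,t,np.linalg.norm(W-(L@R.T+t),axis=1)
E
python3 - <<'E'
from h import *
tc=lambda l:np.float64(l)/6.5+[180,165]-0.5+0.5/6.5
sc=lambda l:np.float64(l)/7+[190,150]-0.5+0.5/7
J=np.array([[65,130],[65,-170],[-65,-170],[-65,130]])/1e3
W=onz("top",tc([[118,82],[712,155],[680,412],[78,335]]),.012)
print("top plate",rigid(J,W))
# mask
im=cv2.imread("pics/top0.png").astype(int)
m=((im.max(2)<110)&(im.max(2)-im.min(2)<25)).astype(np.uint8); m[:165]=0;m[245:]=0;m[:,:180]=0;m[:,300:]=0
ys,xs=np.nonzero(m); P=onz("top",np.c_[xs,ys],.012)[:,:2]
r=cv2.minAreaRect(np.float32(P*1000)); print("rect",r)
Ws=onz("side",sc([[200,520],[512,517]]),.012); print("side near corners",Ws)
# yellow rod
hs=cv2.cvtColor(np.uint8(im),cv2.COLOR_BGR2HSV)
for n,f in(("top","top0"),("side","side0")):
    a=cv2.imread(f"pics/{f}.png");h=cv2.cvtColor(a,cv2.COLOR_BGR2HSV)
    y=cv2.inRange(h,(20,150,110),(35,255,255)); 
    box=(165,245,180,300) if n=="top" else (150,235,190,290)
    mm=np.zeros_like(y);mm[box[0]:box[1],box[2]:box[3]]=y[box[0]:box[1],box[2]:box[3]]
    yy,xx=np.nonzero(mm);print(n,"yellow",len(xx),xx.mean(),yy.mean(), onz(n,[xx.mean(),yy.mean()],.050)); 
# bracket
Bt=onz("top",tc([[568,237],[545,365]]),.018); print("bracket front edge top",Bt)
Bu=onz("top",tc([[697,245],[680,376]]),.062); print("upright rear top edge",Bu)
Bs=onz("side",sc([[222,405],[380,405]]),.062); print("upright top rear side cam",Bs)
Bb=onz("side",sc([[222,508],[378,510]]),.012); print("upright bottom rear side",Bb)
print("decoys",onz("top",[[277,249],[316,221]],.005),onz("side",[[193,225],[232,252]],.005))
E
```

```text
top plate (np.float64(-0.14645362000245493), array([0.58309992, 0.05230994]), array([0.00132077, 0.00067908, 0.0015885 , 0.0011114 ]))
rect ((579.492919921875, 33.17822265625), (293.8139953613281, 123.62752532958984), 81.5677719116211)
side near corners [[ 0.49707038 -0.10134997  0.012     ]
 [ 0.62045668 -0.12770867  0.012     ]]
top yellow 78 212.56410256410257 201.2051282051282 [[0.57899187 0.11799008 0.05      ]]
side yellow 15 233.0 170.0 [[0.57924184 0.11086813 0.05      ]]
bracket front edge top [[ 0.58140292 -0.05242312  0.018     ]
 [ 0.51847084 -0.03976934  0.018     ]]
upright rear top edge [[ 0.56917283 -0.11257406  0.062     ]
 [ 0.50700385 -0.10262045  0.062     ]]
upright top rear side cam [[ 0.509999   -0.09263904  0.062     ]
 [ 0.57111971 -0.10666273  0.062     ]]
upright bottom rear side [[ 0.50688535 -0.09590989  0.012     ]
 [ 0.56846895 -0.11130992  0.012     ]]
decoys [[ 0.42955067 -0.08081608  0.005     ]
 [ 0.51595328 -0.20752807  0.005     ]] [[ 0.42731507 -0.08206268  0.005     ]
 [ 0.5167229  -0.21326891  0.005     ]]
```

```bash
cat >> h.py <<'E'
TH=-0.1468; T=np.array([0.5828,0.0521])
R2=np.array([[np.cos(TH),-np.sin(TH)],[np.sin(TH),np.cos(TH)]])
def j2w(p):  # mm jig -> m world
    p=np.atleast_2d(np.float64(p))/1e3; return np.c_[p[:,:2]@R2.T+T,p[:,2]]
def w2j(p):
    p=np.atleast_2d(np.float64(p)); return np.c_[(p[:,:2]-T)@R2,p[:,2]]*1e3
def crop(n,name,box,s,pts=(),im=None):
    a=cv2.cvtColor(grab_frame(n) if im is None else im,cv2.COLOR_RGB2BGR) if im is None or im.ndim==3 else im
    x0,y0,x1,y1=box
    c=cv2.resize(a[y0:y1,x0:x1],None,fx=s,fy=s,interpolation=cv2.INTER_CUBIC)
    for q in pts:
        for uv in proj(n,j2w(q)):
            cv2.circle(c,tuple(int(round(v)) for v in ((uv-[x0,y0]+.5)*s-.5)),3,(255,0,255),1)
    cv2.imwrite("pics/"+name,c)
E
python3 - <<'E'
from h import *
pts=[[[65,130,12],[65,-170,12],[-65,-170,12],[-65,130,12],[-12,12,48],[-12,115,48],[25,-150,24],[25,0,24],[-37,-60,22],[-37,85,22],[-28,60,24],[14,26,52]]]
for n,b,s,f in(("top",(180,165,300,245),6.5,"top0"),("side",(190,150,290,235),7,"side0")):
    crop(n,f"ov_{n}.png",b,s,pts,cv2.cvtColor(cv2.imread(f"pics/{f}.png"),cv2.COLOR_BGR2RGB))
from scipy.spatial.transform import Rotation as Ro
th=np.radians(42)
jx=np.array([*R2[:,0],0]);jy=np.array([*R2[:,1],0]);jz=np.array([0,0,1.])
z=np.cos(th)*jx-np.sin(th)*jz
for sgn in(1,-1):
    y=sgn*jy;x=np.cross(y,z);q=Ro.from_matrix(np.c_[x,y,z]).as_quat()
    for p in([-100,-119,120],[-13,-119,26],[-13,-16,26],[-13,46,46]):
        print(sgn,p,planner.solve_ik(j2w(p)[0],q))
E
```

```text
1 [-100, -119, 120] None
1 [-13, -119, 26] [-0.47849551  0.04398867  2.4466133   2.13593162  0.29063188  2.33040113]
1 [-13, -16, 26] [-0.14399714  0.09858577  2.38661627  3.15314008  0.18137731  1.56131379]
1 [-13, 46, 46] [0.04266696 0.09652319 2.32083208 4.07649511 0.17485274 0.77087187]
-1 [-100, -119, 120] None
-1 [-13, -119, 26] [-0.47849551  0.04398867  2.4466133   2.13593162  0.29063188 -0.81119153]
-1 [-13, -16, 26] [-0.14399714  0.09858577  2.38661627  3.15314008  0.18137731 -1.58027886]
-1 [-13, 46, 46] [ 0.04266696  0.09652319  2.32083208  4.07649511  0.17485274 -2.37072079]
```

View pics/ov_top.png

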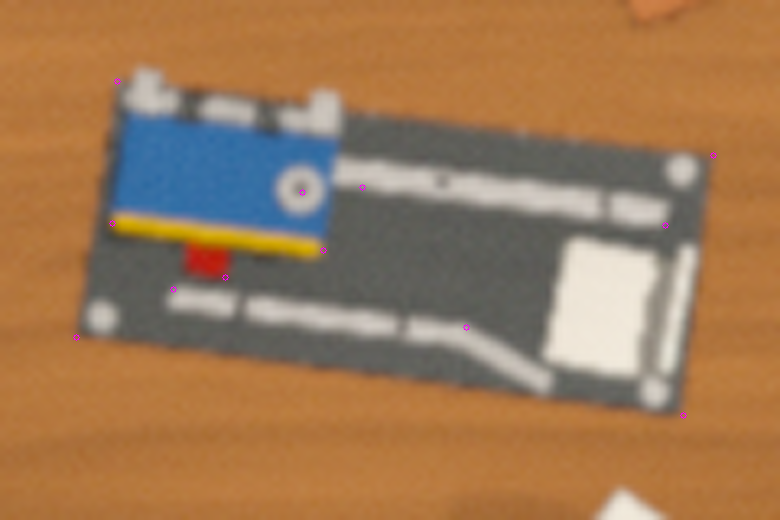

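View pics/ov_side.png

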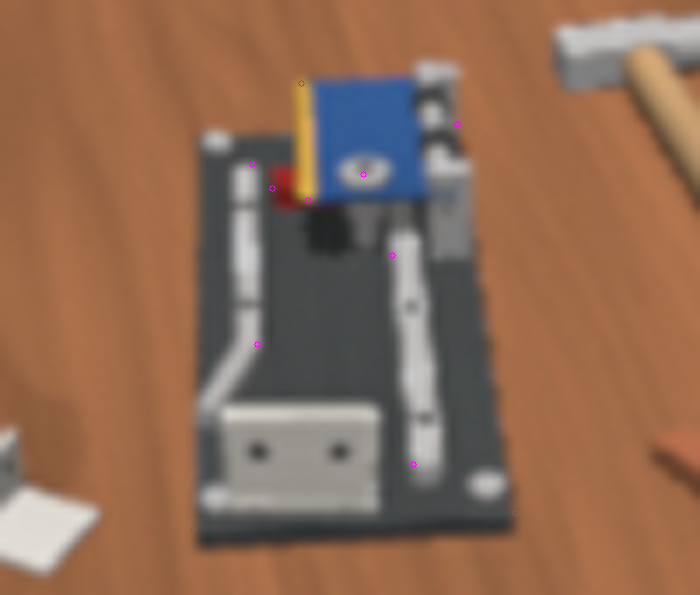

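The jig fit agrees to within about 1 px in both views. At a 42° tilt the wrist is near its singularity, so I'll scan the tilt angle and check the decoy's height and the lead-in.

```bash
cat >> h.py <<'E'
from scipy.spatial.transform import Rotation as Ro
jx=np.array([*R2[:,0],0]);jy=np.array([*R2[:,1],0]);jz=np.array([0,0,1.])
def quat(deg,sgn=-1,yaw=0,roll=0):
    th=np.radians(deg); z=np.cos(th)*jx-np.sin(th)*jz; y=sgn*jy; x=np.cross(y,z)
    r=Ro.from_matrix(np.c_[x,y,z]); r=Ro.from_rotvec(jz*np.radians(yaw))*r*Ro.from_rotvec([0,0,np.radians(roll)])
    return r.as_quat()
E
python3 - <<'E'
from h import *
a=cv2.imread("pics/side0.png")
cv2.imwrite("pics/dec.png",cv2.resize(a[200:270,170:260],None,fx=7,fy=7,interpolation=cv2.INTER_CUBIC))
tc=lambda l:np.float64(l)/6.5+[180,165]-0.5+0.5/6.5
print("leadin inner",w2j(onz("top",tc([[470,330],[552,375],[545,388]]),.022)))
np.set_printoptions(precision=2,suppress=True)
for d in(20,25,30,35,50,55,60):
  for p in([-80,-119,90],[-13,-119,26],[-13,-16,26],[-13,46,46]):
    q=planner.solve_ik(j2w(p)[0],quat(d)); print(d,p,q)
E
```

```text
leadin inner [[ -38.33567169  -61.96036877   22.        ]
 [ -55.06504508 -104.29375924   22.        ]
 [ -61.77631532 -101.71603384   22.        ]]
20 [-80, -119, 90] None
20 [-13, -119, 26] [-0.57  0.41  2.51  2.67  1.01 -1.46]
20 [-13, -16, 26] [-0.14  0.43  2.44  3.15  0.95 -1.57]
20 [-13, 46, 46] [ 0.08  0.38  2.39  3.43  0.86 -1.68]
25 [-80, -119, 90] None
25 [-13, -119, 26] [-0.55  0.29  2.52  2.64  0.83 -1.39]
25 [-13, -16, 26] [-0.14  0.32  2.45  3.15  0.77 -1.57]
25 [-13, 46, 46] [ 0.08  0.29  2.39  3.46  0.69 -1.73]
30 [-80, -119, 90] None
30 [-13, -119, 26] [-0.53  0.19  2.51  2.58  0.65 -1.31]
30 [-13, -16, 26] [-0.14  0.23  2.45  3.15  0.59 -1.57]
30 [-13, 46, 46] [ 0.07  0.21  2.38  3.52  0.52 -1.79]
35 [-80, -119, 90] None
35 [-13, -119, 26] [-0.51  0.11  2.49  2.47  0.49 -1.17]
35 [-13, -16, 26] [-0.14  0.16  2.43  3.15  0.41 -1.57]
35 [-13, 46, 46] [ 0.06  0.15  2.37  3.63  0.36 -1.91]
50 [-80, -119, 90] [-0.52 -0.44  2.55  0.6   0.43  0.72]
50 [-13, -119, 26] [-0.45  0.02  2.37  1.18  0.21  0.16]
50 [-13, -16, 26] None
50 [-13, 46, 46] None
55 [-80, -119, 90] [-0.49 -0.39  2.48  0.42  0.5   0.91]
55 [-13, -119, 26] [-0.43  0.03  2.31  0.65  0.27  0.71]
55 [-13, -16, 26] [-0.14  0.07  2.26 -0.01  0.2   1.58]
55 [-13, 46, 46] [ 0.02  0.08  2.19 -0.35  0.28  2.04]
60 [-80, -119, 90] [-0.47 -0.33  2.41  0.29  0.58  1.05]
60 [-13, -119, 26] [-0.41  0.05  2.24  0.37  0.36  0.99]
60 [-13, -16, 26] [-0.14  0.09  2.2  -0.    0.33  1.58]
60 [-13, 46, 46] [ 0.01  0.1   2.13 -0.2   0.4   1.89]
```

View pics/dec.png

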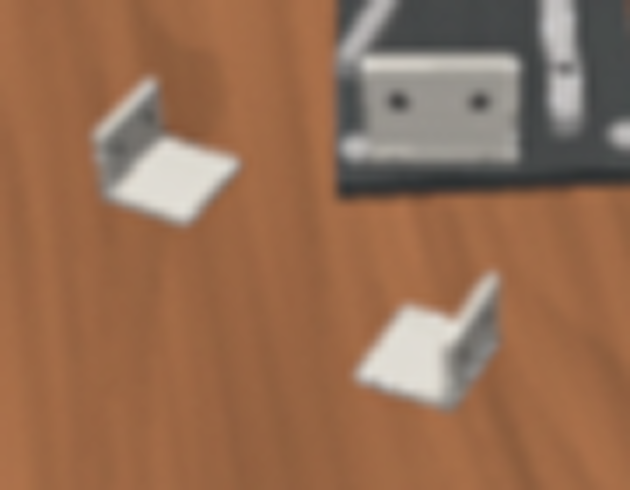

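```bash
python3 - <<'E'
from h import *
np.set_printoptions(precision=2,suppress=True)
print("bottle,pipe",onz("top",[[378,226],[127,222]],.0), w2j(onz("top",[[378,226]],0)))
Q=quat(33)
for p in([4,-122,60],[4,-122,100],[4,-122,150],[4,-122,200],[4,-122,250],[40,-122,250],[4,-122,26],[4,-50,26],[-11.5,-50,26],[-11.5,-16,26],[-11.5,46,46],[-11.5,40,26],[-30,40,26],[-35,40,32],[-35,40,100],[-30,40,150]):
    print(p,planner.solve_ik(j2w(p)[0],Q))
for z in(.3,.35,.4): print(z,planner.solve_ik([.25,-.517,z],monitor.get_state()["ee_rot"]))
for z in(.25,.3,.35): print(z,planner.solve_ik([*j2w([4,-122,0])[0,:2],z],monitor.get_state()["ee_rot"]))
E
```

```text
bottle,pipe [[ 0.5  -0.4   0.  ]
 [ 0.52  0.4   0.  ]] [[ -18.26 -464.3     0.  ]]
[4, -122, 60] [-0.5   0.03  2.48  2.39  0.45 -1.07]
[4, -122, 100] [-0.5  -0.13  2.5   2.13  0.35 -0.79]
[4, -122, 150] [-0.5  -0.31  2.5   1.61  0.3  -0.25]
[4, -122, 200] [-0.5  -0.45  2.47  1.11  0.33  0.28]
[4, -122, 250] [-0.5  -0.55  2.43  0.8   0.42  0.61]
[40, -122, 250] [-0.46 -0.41  2.33  0.85  0.36  0.58]
[4, -122, 26] [-0.5   0.17  2.46  2.53  0.54 -1.23]
[4, -50, 26] [-0.26  0.2   2.43  2.94  0.48 -1.45]
[-11.5, -50, 26] [-0.26  0.17  2.47  2.93  0.49 -1.45]
[-11.5, -16, 26] [-0.14  0.19  2.43  3.15  0.48 -1.57]
[-11.5, 46, 46] [ 0.06  0.17  2.37  3.57  0.42 -1.85]
[-11.5, 40, 26] [ 0.04  0.24  2.37  3.49  0.48 -1.78]
[-30, 40, 26] [ 0.05  0.21  2.41  3.5   0.49 -1.78]
[-35, 40, 32] [ 0.06  0.18  2.42  3.52  0.48 -1.8 ]
[-35, 40, 100] [ 0.06 -0.08  2.46  3.81  0.28 -2.11]
[-30, 40, 150] [ 0.05 -0.24  2.44  4.41  0.18 -2.72]
0.3 [-1.33  0.11  1.48  0.    1.55 -0.21]
0.35 [-1.33  0.11  1.39  0.    1.65 -0.21]
0.4 [-1.33  0.11  1.29  0.    1.74 -0.21]
0.25 [-0.33  0.13  1.56  0.    1.45  0.79]
0.3 [-0.33  0.11  1.48  0.    1.55  0.79]
0.35 [-0.33  0.1   1.4   0.    1.64  0.79]
```

```bash
python3 - <<'E'
from h import *
np.set_printoptions(precision=3,suppress=True)
s=monitor.get_state(); q0=s["ee_rot"]
robot.line_to([.25,-.517,.32],velocity=.2)
Q=quat(33)
robot.move_to([*j2w([4,-122,0])[0,:2],.32],q0)
robot.move_to(j2w([4,-122,250])[0],Q)
robot.line_to(j2w([4,-122,90])[0],velocity=.12)
s=monitor.get_state(); print(s["time_s"],w2j(s["tool_pos"]),s["ee_rot"],Q,s["joint_pos"],s["ft_force"])
for n in("top","side"): 
    a=grab_frame(n); b=(180,150,330,260) if n=="top" else (150,110,300,240)
    crop(n,f"a_{n}.png",b,5,[],a)
E
```

```text
5.475 [[   4.402 -122.086   90.477]] [ 0.876 -0.064  0.476  0.035] [ 0.876 -0.064  0.476  0.035] [-0.505 -0.09   2.495  2.206  0.373 -0.87 ] [0.065 0.31  0.898]
```

View pics/a_top.png

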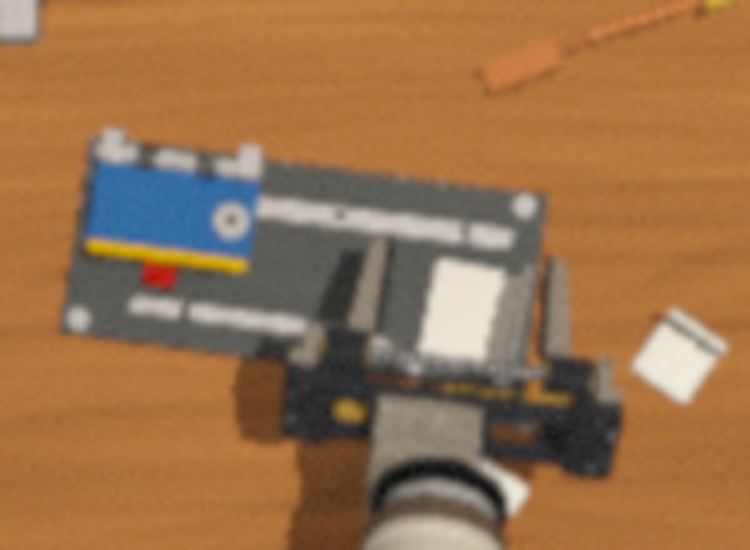

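View pics/a_side.png

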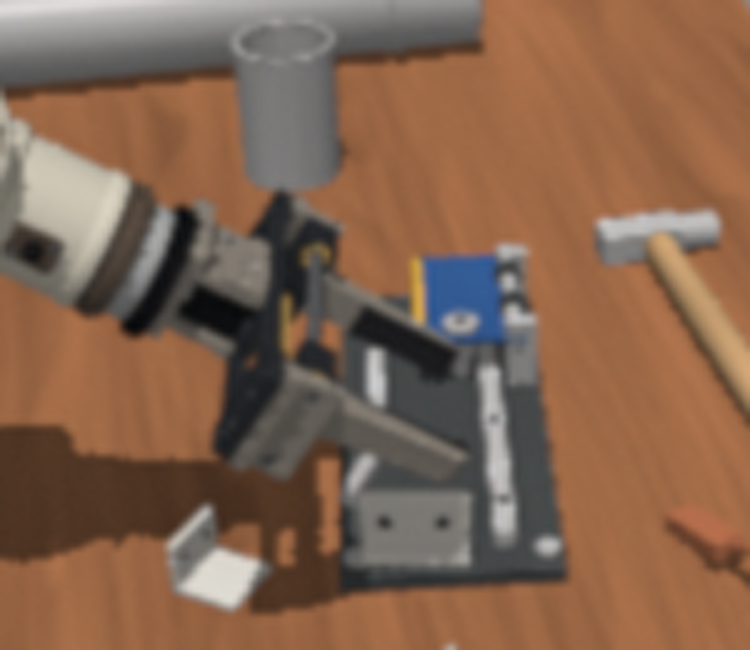

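Both views show the fingers straddling the bracket, with the pusher on the near side at top crop (555,305) and the lifter at (370,290). Everything is clear, so I'll descend and start pushing into the lead-in.

```bash
python3 - <<'E'
from h import *
np.set_printoptions(precision=2,suppress=True)
def st():
    s=monitor.get_state(); f=s["ft_force"]; print(round(s["time_s"],2),w2j(s["tool_pos"])[0],"F jig",np.array([*(f[:2]@R2),f[2]]),s["joint_pos"][3:5])
robot.line_to(j2w([4,-126,90])[0],velocity=.1)
robot.line_to(j2w([4,-126,26])[0],velocity=.08); st()
for y in(-115,-105,-95,-85,-75,-65,-59):
    robot.line_to(j2w([4,y,26])[0],velocity=.05); st()
for n in("top","side"): 
    a=grab_frame(n); b=(180,150,330,260) if n=="top" else (150,110,300,240)
    crop(n,f"b_{n}.png",b,5,[],a)
E
```

```text
6.78 [   4.35 -126.05   26.54] F jig [-0.23  0.45  0.52] [2.51 0.54]
7.14 [   4.24 -114.81   26.5 ] F jig [-1.   -0.75  0.42] [2.57 0.53]
7.49 [   4.04 -104.95   26.08] F jig [-0.53 -0.06  0.19] [2.62 0.52]
7.84 [  3.93 -94.96  25.93] F jig [0.59 0.02 0.56] [2.68 0.51]
8.19 [  3.9  -84.92  25.89] F jig [-0.21 -0.05  0.59] [2.73 0.51]
8.54 [  3.92 -74.92  25.91] F jig [ 0.44 -0.24 -0.06] [2.79 0.5 ]
8.89 [  3.88 -64.9   25.87] F jig [ 0.28 -0.35 -0.04] [2.85 0.49]
9.16 [  3.88 -58.97  25.89] F jig [-1.76  0.72 -0.29] [2.88 0.49]
```

View pics/b_top.png

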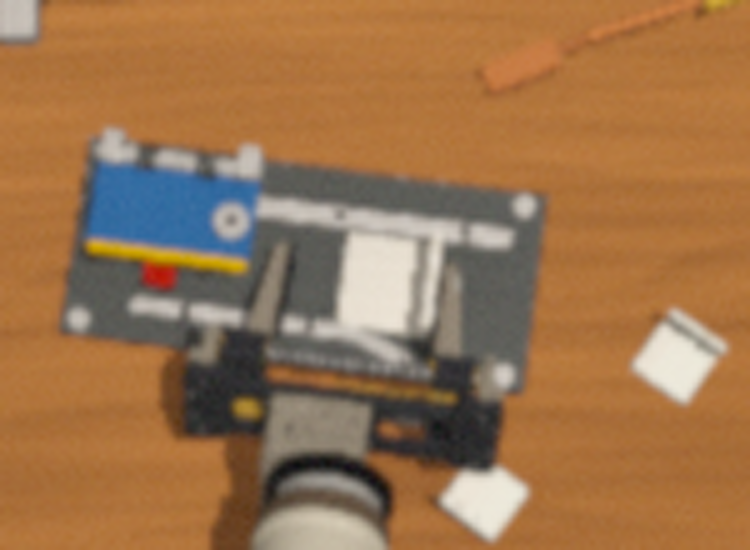

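View pics/b_side.png

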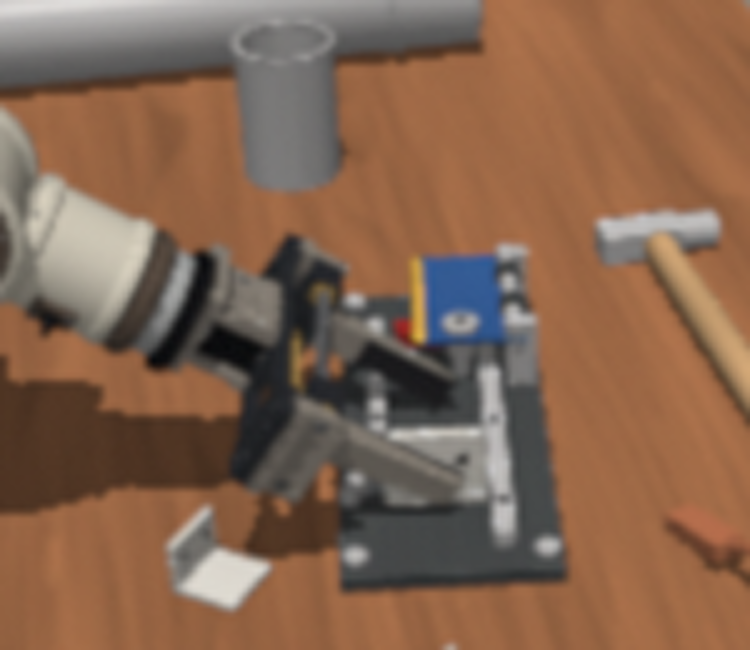

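The bracket has centred itself in the channel mouth (top crop (390,282)). Next I'll shift the tip to the lip's x and push on until the lifter is under the lip but the bracket has not reached the bush.

```bash
python3 - <<'E'
from h import *
np.set_printoptions(precision=2,suppress=True)
def st():
    s=monitor.get_state(); f=s["ft_force"]; print(round(s["time_s"],2),w2j(s["tool_pos"])[0],"F jig",np.array([*(f[:2]@R2),f[2]]),s["joint_pos"][3:5])
robot.line_to(j2w([4,-62,26])[0],velocity=.04)
robot.line_to(j2w([-11.5,-62,26])[0],velocity=.06); st()
for y in(-55,-45,-35,-25,-16):
    robot.line_to(j2w([-11.5,y,26])[0],velocity=.05); st()
for n in("top","side"): 
    a=grab_frame(n); b=(180,150,300,240) if n=="top" else (180,130,280,220)
    crop(n,f"c_{n}.png",b,6.5,[[[-12,12,48],[-12,115,48],[-36,-62,62],[24,-62,62]]],a)
E
```

```text
9.92 [-12.14 -61.92  25.77] F jig [-0.17  0.15  0.04] [2.86 0.5 ]
10.21 [-11.29 -54.76  26.16] F jig [-0.46  0.58  1.02] [2.9 0.5]
10.56 [-11.45 -44.83  26.02] F jig [-0.33  0.63  0.3 ] [2.96 0.49]
10.91 [-11.51 -34.94  25.98] F jig [ 0.28 -0.43 -0.53] [3.03 0.49]
11.26 [-11.51 -24.97  25.98] F jig [-0.05 -0.55  0.65] [3.09 0.48]
11.59 [-11.48 -15.99  26.01] F jig [-0.7   0.46 -0.33] [3.15 0.48]
```

View pics/c_top.png

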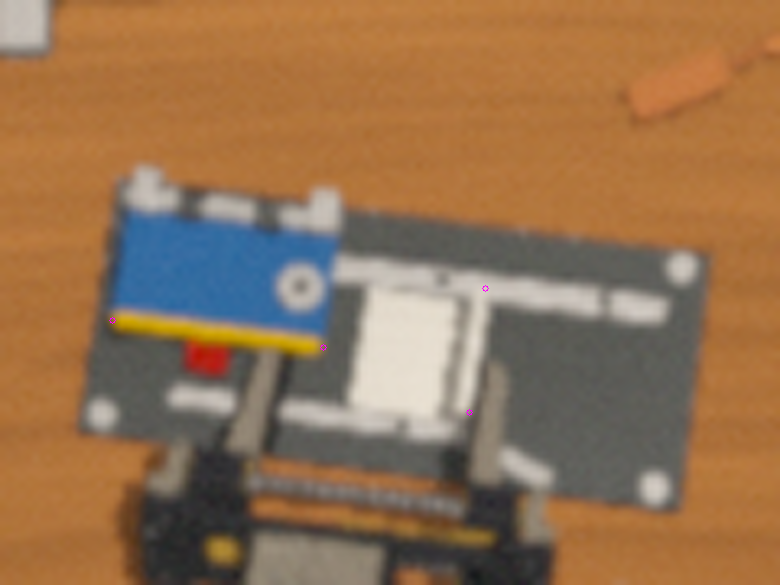

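View pics/c_side.png

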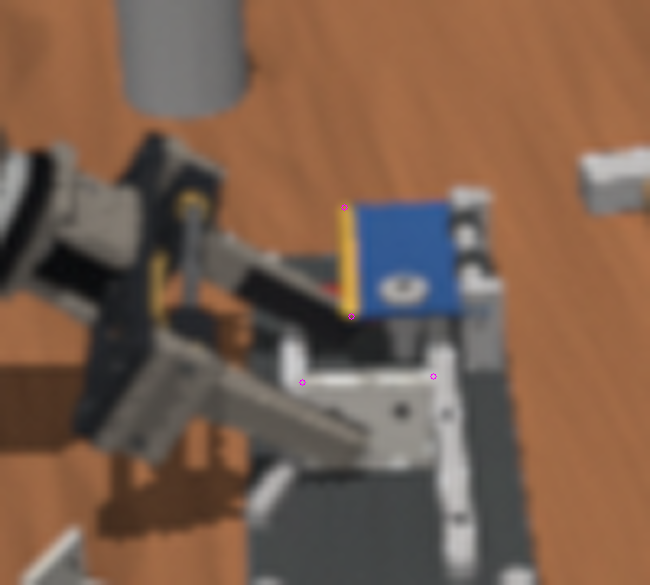

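The bracket's rear edge sits on the predicted y=-62 line (top crop (478,350)), and the lifter tip goes under the lip at (270,350). I'll back off 2 mm and lift the leaf.

```bash
python3 - <<'E'
from h import *
np.set_printoptions(precision=2,suppress=True)
def st():
    s=monitor.get_state(); f=s["ft_force"]; print(round(s["time_s"],2),w2j(s["tool_pos"])[0],"F jig",np.array([*(f[:2]@R2),f[2]]),s["joint_pos"][3:5])
robot.line_to(j2w([-11.5,-18,26])[0],velocity=.04)
for z in(30,34,40,47):
    robot.line_to(j2w([-11.5,-18,z])[0],velocity=.03); st()
robot.hold(.2); st()
def rod(a): return [[48-60*np.cos(a)-4*np.sin(a),y,52+60*np.sin(a)-4*np.cos(a)] for y in(12,115)]
for n in("top","side"): 
    a=grab_frame(n); b=(180,150,300,240) if n=="top" else (180,130,280,220)
    crop(n,f"d_{n}.png",b,6.5,[rod(0),rod(.25)],a)
E
```

```text
12.22 [-11.27 -17.97  30.45] F jig [-0.33  0.97 -0.6 ] [3.13 0.47]
12.51 [-12.49 -17.97  33.04] F jig [ 0.34  0.58 -3.88] [3.13 0.45]
12.86 [-12.7  -17.91  39.02] F jig [-3.61 -0.32 -4.62] [3.13 0.43]
13.24 [-12.2  -17.91  46.68] F jig [-4.79 -1.2  -4.61] [3.13 0.41]
13.44 [-12.28 -17.94  46.49] F jig [-5.35 -0.81 -5.22] [3.13 0.41]
```

View pics/d_top.png

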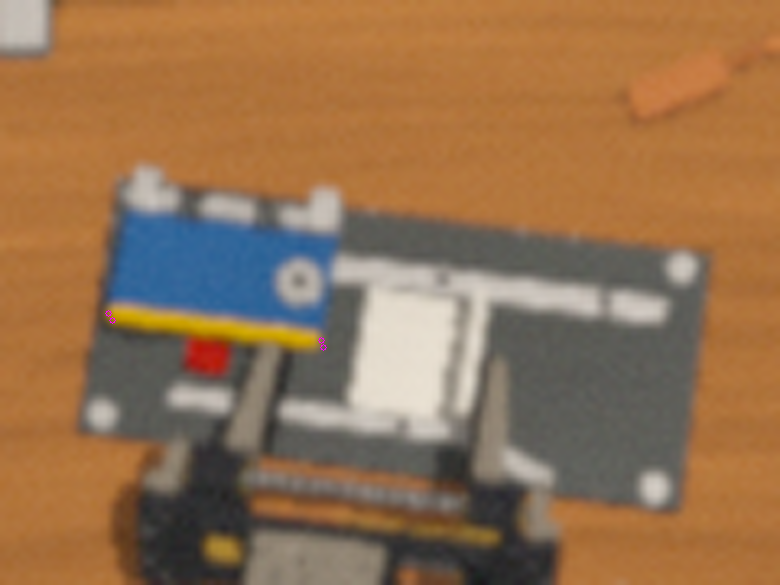

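View pics/d_side.png

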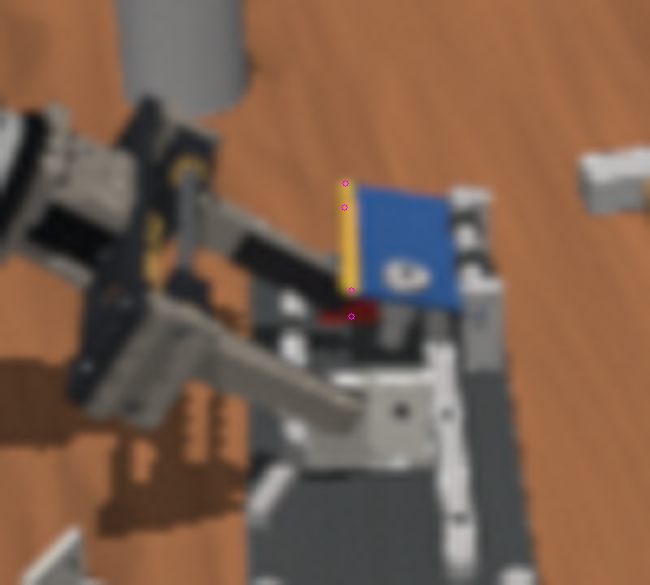

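The leaf is up: the yellow lip in the side crop coincides with the predicted 0.25 rad marks at (345,183) and (351,290), and the lift force is about 5 N. I'll push home, watching the force.

```bash
python3 - <<'E'
from h import *
np.set_printoptions(precision=2,suppress=True)
def st(k=4):
    F=[];P=[]
    for _ in range(k):
        robot.hold(.03); s=monitor.get_state(); f=s["ft_force"]; F.append([*(f[:2]@R2),f[2]]);P.append(w2j(s["tool_pos"])[0])
    F=np.mean(F,0);P=np.mean(P,0);print(round(s["time_s"],2),P,F); return P,F
for y in(-8,5,18,30,38):
    robot.line_to(j2w([-11.5,y,47])[0],velocity=.04); P,F=st()
base=F[1]
for y in np.arange(40,45.1,1):
    robot.line_to(j2w([-11.5,y,47])[0],velocity=.03); P,F=st()
    if F[1]<base-2.5: print("contact?");break
def rod(a): return [[48-60*np.cos(a)-4*np.sin(a),y,52+60*np.sin(a)-4*np.cos(a)] for y in(12,115)]
for n in("top","side"): 
    a=grab_frame(n); b=(180,150,300,240) if n=="top" else (180,130,280,220)
    crop(n,f"e_{n}.png",b,6.5,[rod(.15),rod(.25),[[-36,0,62],[24,0,62],[-36,0,12],[24,0,12]]],a)
E
```

```text
14.07 [-11.72  -8.24  46.94] [-3.74 -3.53 -5.3 ]
14.68 [-11.41   4.89  47.15] [-3.11 -3.24 -5.14]
15.29 [-11.34  17.98  47.18] [-1.72 -2.66 -5.11]
15.88 [-11.43  29.99  47.07] [-2.43 -2.42 -5.25]
16.36 [-11.47  37.93  47.02] [-1.99 -3.33 -5.11]
16.74 [-11.5   39.76  46.99] [-1.92 -4.21 -4.97]
17.12 [-11.52  40.72  46.98] [-2.37 -5.4  -4.59]
17.51 [-11.51  41.67  46.97] [-2.1  -5.31 -4.97]
17.89 [-11.52  42.69  46.98] [-1.93 -5.08 -5.12]
18.27 [-11.54  43.64  46.95] [-2.27 -5.34 -4.48]
18.66 [-11.54  44.65  46.95] [-2.21 -5.6  -5.06]
```

View pics/e_top.png

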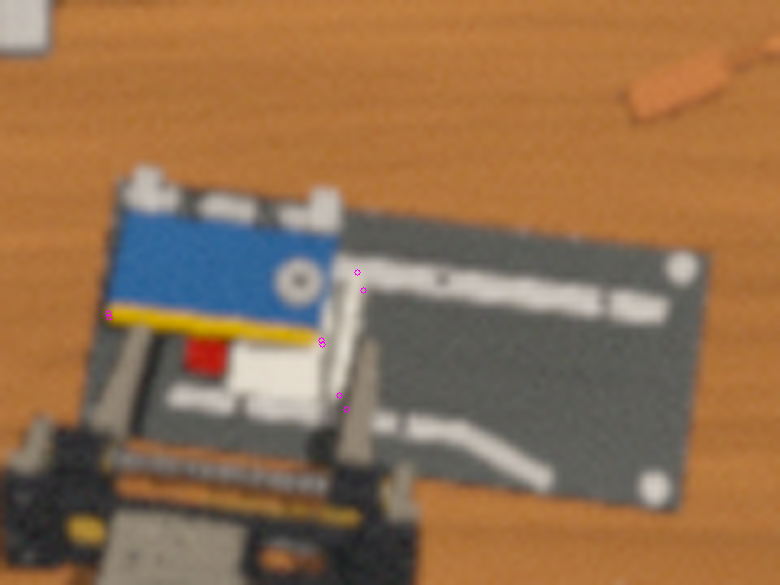

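View pics/e_side.png

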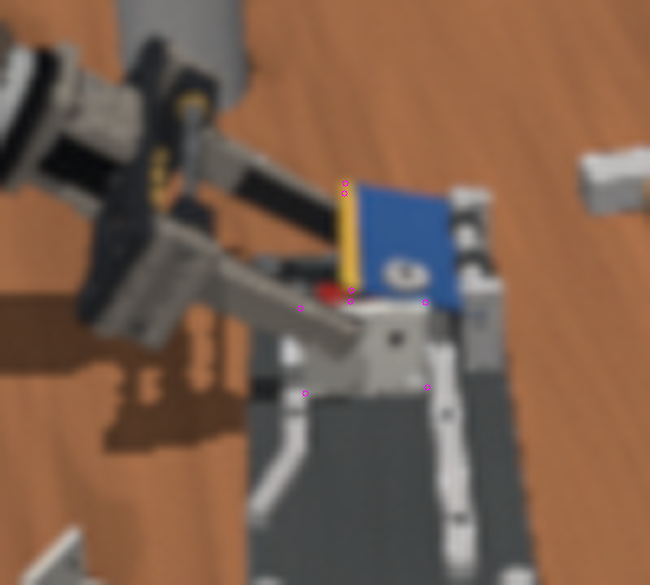

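The leaf is still up at about 0.25 rad. The bracket's upright is roughly 1–2 mm short of the predicted home line, with its white base almost touching the red stop (top crop (228,360)). I'll finish in small steps.

```bash
python3 - <<'E'
from h import *
np.set_printoptions(precision=2,suppress=True)
def st(k=4):
    F=[];P=[]
    for _ in range(k):
        robot.hold(.03); s=monitor.get_state(); f=s["ft_force"]; F.append([*(f[:2]@R2),f[2]]);P.append(w2j(s["tool_pos"])[0])
    F=np.mean(F,0);P=np.mean(P,0);print(round(s["time_s"],2),P,F); return P,F
for y in np.arange(45.5,49.1,.5):
    robot.line_to(j2w([-11.5,y,47])[0],velocity=.02); P,F=st()
    if F[1]<-7.5: print("contact");break
for n in("top","side"): 
    a=grab_frame(n); b=(195,165,245,220) if n=="top" else (200,145,265,200)
    crop(n,f"f_{n}.png",b,10.5,[[[-36,0,62],[24,0,62],[-36,0,12],[24,0,12],[-28,60,24]]],a)
E
```

```text
19.14 [-11.52  45.15  46.97] [-2.49 -5.28 -4.8 ]
19.52 [-11.53  45.6   46.96] [-2.39 -5.55 -4.87]
19.91 [-11.54  46.11  46.95] [-2.29 -5.51 -5.24]
20.29 [-11.54  46.62  46.95] [-2.1  -5.37 -5.26]
20.68 [-11.53  47.02  46.95] [-1.86 -6.03 -4.97]
21.06 [-11.47  47.22  47.01] [-2.08 -7.46 -4.81]
21.44 [-11.41  47.38  47.11] [-3.29 -9.97 -3.28]
contact
```

View pics/f_top.png

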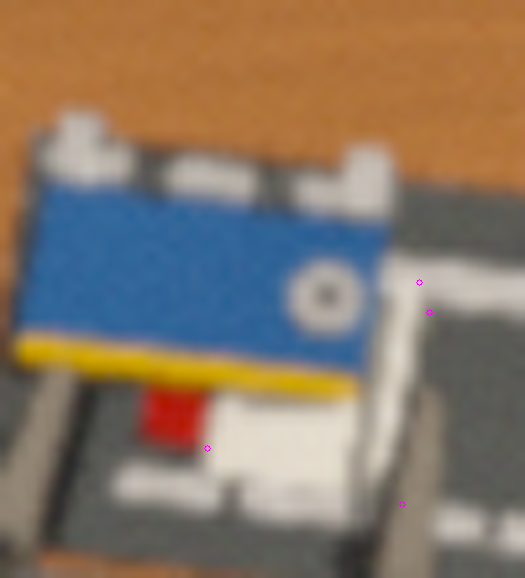

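View pics/f_side.png

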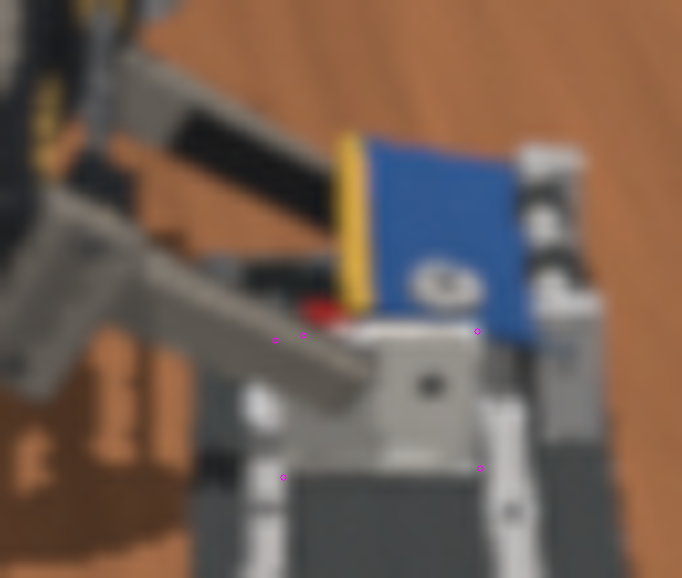

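The force rises steeply from y≈47 (to 10 N), so the bracket is against the stop; it shows touching red at top crop (205,430). I'll back the pusher off first and check that the bracket stays before lowering.

```bash
python3 - <<'E'
from h import *
np.set_printoptions(precision=2,suppress=True)
def st(k=3):
    F=[];P=[]
    for _ in range(k):
        robot.hold(.03); s=monitor.get_state(); f=s["ft_force"]; F.append([*(f[:2]@R2),f[2]]);P.append(w2j(s["tool_pos"])[0])
    F=np.mean(F,0);P=np.mean(P,0);print(round(s["time_s"],2),P,F); return P,F
robot.line_to(j2w([-11.5,45,47])[0],velocity=.015);st()
robot.line_to(j2w([-11.5,39,47])[0],velocity=.04);st()
for n in("top","side"): 
    a=grab_frame(n); b=(195,165,245,220) if n=="top" else (200,145,265,200)
    crop(n,f"g_{n}.png",b,10.5,[[[-36,1,62],[24,1,62],[-36,1,12],[24,1,12],[-28,60,24]]],a)
E
```

```text
22.02 [-11.57  45.69  47.06] [-2.49  4.82 -4.99]
22.43 [-11.85  39.4   46.74] [-3.49  3.93 -5.06]
```

View pics/g_top.png

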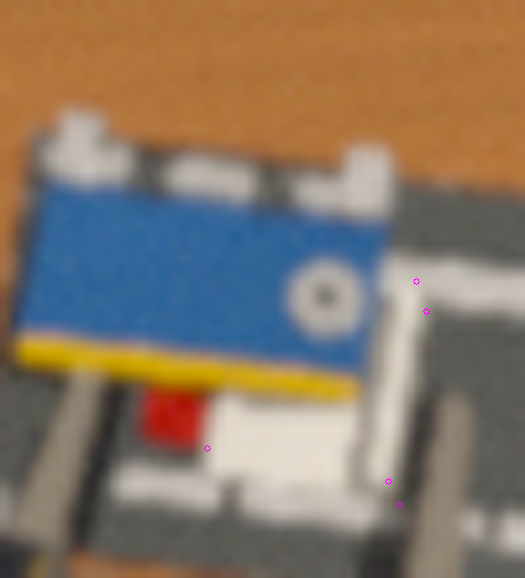

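View pics/g_side.png

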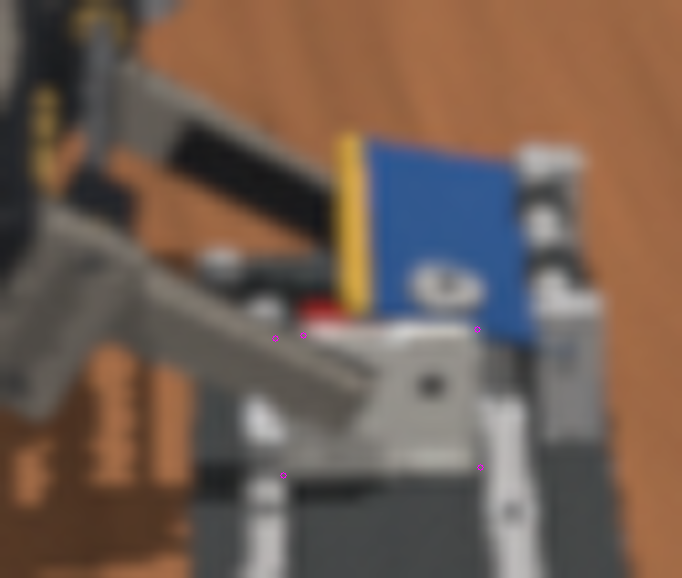

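After backing off, the bracket hasn't moved: its base still touches the red stop (top crop (205,430)) and the upright lies on its predicted line. Lowering the leaf and retreating.

```bash
python3 - <<'E'
from h import *
np.set_printoptions(precision=2,suppress=True)
def st(k=3):
    F=[];P=[]
    for _ in range(k):
        robot.hold(.03); s=monitor.get_state(); f=s["ft_force"]; F.append([*(f[:2]@R2),f[2]]);P.append(w2j(s["tool_pos"])[0])
    F=np.mean(F,0);P=np.mean(P,0);print(round(s["time_s"],2),P,F); return P,F
for z in(41,37,33): robot.line_to(j2w([-11.5,39,z])[0],velocity=.03);st()
robot.line_to(j2w([-27,39,36])[0],velocity=.04);st()
robot.line_to(j2w([-31,39,100])[0],velocity=.1);st()
def rod(a): return [[48-60*np.cos(a)-4*np.sin(a),y,52+60*np.sin(a)-4*np.cos(a)] for y in(12,115)]
for n in("top","side"): 
    a=grab_frame(n); b=(195,165,245,220) if n=="top" else (200,145,265,200)
    crop(n,f"i_{n}.png",b,10.5,[[[-36,0,62],[24,0,62],[-28,60,24]],rod(.09)],a)
    cv2.imwrite(f"pics/full_{n}.png",cv2.cvtColor(a,cv2.COLOR_RGB2BGR))
E
```

```text
22.98 [-12.13  39.4   40.36] [-4.26  3.28 -5.14]
23.36 [-11.21  39.01  37.4 ] [-3.45  1.27 -2.29]
23.74 [-10.08  38.86  34.34] [-0.19 -0.02  0.11]
24.38 [-26.87  39.06  36.2 ] [ 0.23 -0.04  0.02]
25.27 [-31.43  38.89  99.14] [-0.21  0.38 -0.14]
```

View pics/i_top.png

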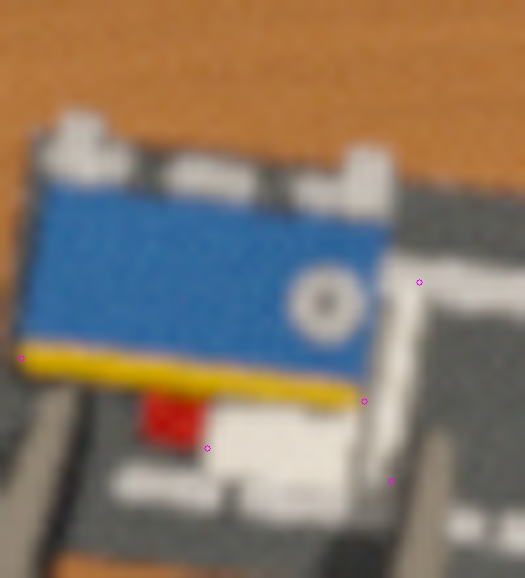

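View pics/i_side.png

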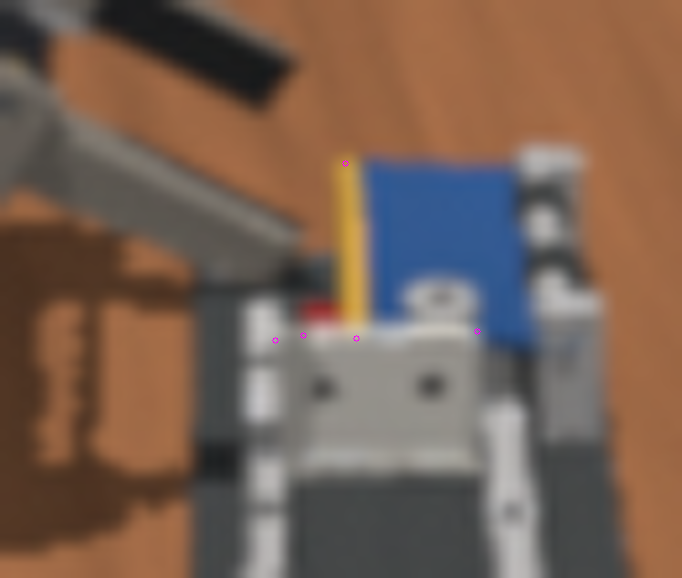

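View pics/full_side.png

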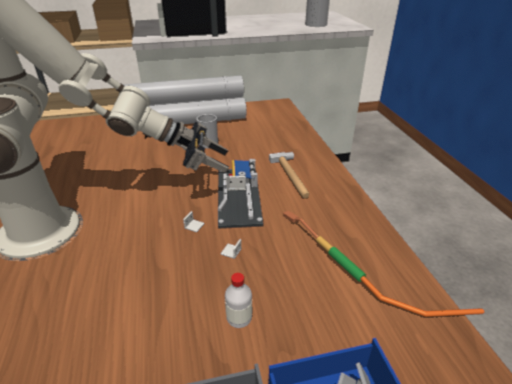

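```bash
python3 - <<'E'
from h import *
robot.hold(.5); s=monitor.get_state(); print(s["time_s"],s["ft_force"]); ticket.sign_off()
E
```

```text
25.875 [ 0.45233261 -0.32888201  0.27231018]
the job is handed in; nothing more can be done
```

The bracket is home against the red stop, the leaf is down with its bush resting on it, and the job was handed in at 25.9 s. It was pushed the whole way and never gripped.

I pushed it by its upright leg through the lead-in. The other fingertip then lifted the leaf to about 0.25 rad and held it there while the bracket went home. The push force rose from about 5 N to 10 N at the stop. I backed the pusher off, checked that the bracket had not moved, lowered the leaf and retreated.

**Last checks:**
- **Bracket:** in the last top view its base touches the red stop. The upright is within about 1 mm of its home line, which is as fine as these pictures resolve.
- **Leaf:** the lip matches the expected 0.09 rad marks in the top view. In the side view its near end is partly hidden behind the upright.
- **Robot:** the wrist force was about zero with the fingers clear, roughly 45 mm above the lip.
- **Bench:** the bottle, pipe, hammer and spare brackets look unmoved.

**Disagreements:**
- The two cameras differed by 1–3 mm on the jig's position. The stop was felt about 1 mm further along than the top camera predicted.
- At 10 N the vertical force changed slightly, so the bracket may have begun to tip for a moment. It lay flat afterwards.

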